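# Roll a label roll into the unwinder

## Robot

A 6-joint arm with a two-finger parallel gripper is mounted at the origin on the work surface; the furniture and walls round the work are solid. World frame = base frame: x ahead of the robot, y to its left, z up, the work surface at z = 0. Lengths are in m, angles in rad, forces in N, time in s.
With the tool pointing down it reaches from about 0.275 to 0.85 m from the base axis. Payload 19 kg.
Tool frame: the origin (TCP) lies on the centre line of the jaws, within the pads' length; the fingertips stand 22 mm ahead of it and the grasp point (between the pads) lies 3 mm ahead of it (env.finger_overhang is the distance from the TCP to the fingertips, in m); z points along the fingers, y is the line along which they close (so a half turn about z gives the same grasp; the last joint's range is limited). The gripper opens to 85 mm and grips with 20 to 120 N. Pads are 22 mm wide; open, the fingers measure 114 mm over their backs; the gripper's body (76 mm by 85 mm) begins 54 mm behind the grasp point. The pads swing forward as they close: fully open they stand 13 mm farther back than shut.
Start: joints at [1.194, 0.15, 1.437, -0, 1.554, -0.134], TCP at [0.138, 0.558, 0.253] pointing down, gripper open.
Joint ranges: [-2.8, 2.8], [-0.68, 2.1], [0.12, 2.68], [-1.39, 4.53], [0.16, 2.79], [-2.81, 2.81]. Speed limits (rad/s): [1.89, 1.89, 2.22, 3.01, 3.01, 3.01].

## Interface

Orientations are given as a rotation vector (axis times angle).
In Python, from plant import env gives the robot as it stands.
- The arm moves only by the tool arm_command, never from a script. Its arguments are lists of equal length, an entry for each row: "linear": the shift along the world's x, y, z in cm, a list of three; "twist": the turn, a rotation vector about the world's x, y, z in degrees, a list of three; "hand": the closure, from -1 (fully open) to 1 (shut). In form: {"linear": [[dx, dy, dz], ...], "twist": [[ax, ay, az], ...], "hand": [hand, ...]}. A call has 1 to 10 rows; each row is the pose to reach, as a shift and turn from the pose commanded when the call began; what a row does not reach only later rows make up. A row lasts 1/12 s, in which the tool goes at most 41.7 mm and 7.16 degrees, less where a joint would pass 70% of its speed; a pose out of reach is approached as far as the arm can. A call with a gripper value outside its range is refused whole. The fingers move at their own pace and stop on an object; "grip_force" is the grip in N (left out, the last holds). Time passes only in rows, so rows that repeat a pose let the fingers close. It gives the time, the measured TCP pose, the force, the opening and the grip force at its end, in the units of the state.
- env.get_state(): the state, without advancing time (a new reading comes with each control period).
- env.camera(name): name is "scene" or "top"; returns (picture, depth): 384x512x3 uint8, blue, green, red; 384x512 float32, m along the optical axis (not along the pixel's ray), 0 where there is no reading.
- env.get_calibration(name): a dict with "K" (3x3 intrinsics, pixels), "R" (3x3) and "t" (3): a world point X has camera coordinates R X + t. Camera axes: x right, y down, z forward; pixel columns grow to the right and rows downward; lengths in m; the calibration is good to about 2 mm. A picture is of the moment at which its call begins. get_calibration takes no time and is no camera call.
- env.finish_job(): hands the job in; it is judged then, once.
Trained networks look in the newest picture that a camera, given by its name, has taken for a name from the list of things; names that differ only in an ending like _2 or _b are one class to them, and where a whole thing is asked for, a point or a joint stands for the part that bears it (a point fixed in the world has none). Each returns a list of dicts, best first, with "score" (0 to 1); they miss things now and then, are a little off and sometimes report something else, mostly with a low value. They report only what shows in the picture. A call takes as long as a camera call.
- env.cut_out(camera, query): "mask" (384x512 bool, what is visible of it).
- env.place_of(camera, query): "point" ([x, y, z] in m, in world coordinates, good to about 4 mm: a listed point, or the origin of a listed thing).
The state is a dict: "clock": time; "q": joint angles; "qd": joint speeds; "joint_torque": joint torques, N m; "ee_pos": TCP position; "ee_rot": TCP orientation; "wrist_force": force on the tool from outside, world axes, zero at the start; "torque": the same for the moment, N m; "grip_width": finger opening in m; "grasp_force": force on a finger pad.
Only numpy, scipy, OpenCV 4.12 (cv2) and the standard library are available. Lean on these libraries where they do the work, as an engineer would, in place of code of your own. Each camera call takes 0.05 s, during which the arm holds its last target. There are 200 camera calls.

## Task

Load the label unwinder. First make sure that its sliding guide does not stick: run it over the whole of its travel, right in to the inner stop and then right out to the outer stop. Then push the label roll along the bench so that it rolls on its rim up the ramp and drops between the two rollers - turn or shift it a little to line it up if you must, but do not pick it up, drag it there or let it fall over - and slide the guide back in until the roll stands between the two flanges with hardly any play; leave the other things on the bench where they are.

Things in the scene. Friction and masses are not known exactly. Their poses are not given: they have to be found in the camera images.
- unwinder: Desktop label unwinder of grey sheet metal, fixed to the bench, base 152 (x) x 86 (y) x 3 mm. Origin on the bench under the middle of its cradle, z up. The roll comes in along +y from the -y side. Fixed flange: white disc, 80 mm diameter, 4 mm thick, centred 61 mm above the bench, inner face at x = +42 mm; the guide's flange faces it from -x. A rear lip 26 mm high at y = +41 mm stops the roll.
- cradle (a point): Where the roll's centre comes to rest in y and z: above the unwinder's origin, 61 mm over the bench (axes as the unwinder's). Below it lie two free-turning steel rollers along x, 10 mm thick, at y = -25 and +25 mm, tops 15 mm above the bench, base 6 mm high between them. At y = -25 mm the roll's centre is at its highest, 67 mm over the bench; past y = -20 mm it falls in by itself and stays.
- ramp_foot (a point): Middle of the ramp's lower edge on the bench, 114 mm before the cradle along the unwinder's -y (axes as the unwinder's). The ramp is 84 mm wide (x -42 to +42 mm) and climbs to 13 mm at 34 mm before the cradle; no side walls; a roll left on it rolls back down. With the guide right out its flange stands at x = -36 mm, so the way in is 78 mm wide.
- guide (a joint): Travel of the sliding guide along its rail, m. 0 = inner stop (flanges 32 mm apart), growing as the guide moves out towards the unwinder's -x, 0.046 = outer stop (78 mm apart). The gap between the flanges is 32 mm plus this value, so closed on the 40 mm wide roll it reads 0.008. It moves with about 2.5 N and stays where it is left; closing it pushes a roll in the cradle over to the fixed flange.
- guide_knob (a point): Centre of the top of the guide's knob, moves with it (axes as the unwinder's): upright black round knob, 22 mm diameter, 50 to 80 mm above the bench, on a 12 mm stem over a carriage 18 mm high. It stands 44 mm outside (unwinder -x) the inner face of the guide's flange, a white disc like the fixed one; unwinder x of the knob = -34 mm minus the guide's travel, y = 0.
- label_roll: Roll of white tube labels on a pale liner, 104 mm diameter, 40 mm wide, about 0.25 kg, core closed by plugs; stands on its rim on the bench 22 to 29 cm before the cradle, roughly in line. Origin at its centre; x = its axle, level, up to 0.3 rad off the unwinder's x; y, z turn as it rolls (z up at start). Rolls easily, stops within centimetres. A light pinch across its flat faces can turn or shift it.
- timer: Bystander: white bench timer lying flat, 62 x 62 x 20 mm, between the small centrifuge and the unwinder. Origin at the centre of its underside.
- amber_bottle: Bystander: small amber bottle with black cap, 44 mm diameter, 95 mm high, on the robot's right. Origin at the centre of its underside, z up.
- beaker: Bystander: empty glass beaker, 71 mm diameter, 88 mm high, on the robot's right beside the bottles. Origin at the centre of its underside, z up.

How it is judged:
On the way, in this order (a step that is already met when the one before it is completed fails the run):
1. the guide is right in, at its inner stop (within 3 mm) (value of joint guide below 0.003 m), for 0.1 s.
2. the guide is right out, at its outer stop (within 3 mm) (value of joint guide above 0.043 m), for 0.1 s.
3. the roll has rolled about half a turn or more on its rim, down on the bench or ramp (angle between label_roll's own z axis and vertical above 2.6 rad and height (world z) of label_roll below 0.075 m), for 0.05 s.
At the end, for the whole second after the job is handed in: The roll stands at rest on the two rollers, its centre within 4 mm of its place along the rolling direction (y 0) and in height (61 mm), axle within 0.1 rad of the rollers, at x 16 to 26 mm, between the fixed flange and the guide, which leaves at most 4 mm of play (reads 0.005 to 0.012) (y of label_roll in the frame of unwinder between -0.004 and 0.004 m and z of label_roll in the frame of unwinder between 0.057 and 0.065 m and x of label_roll in the frame of unwinder between 0.016 and 0.026 m and angle between the x axis of label_roll and the x axis of unwinder, either way round below 0.1 rad and value of joint guide between 0.005 and 0.012 m and linear speed of label_roll below 0.01 m/s and angular speed of label_roll below 0.15 rad/s); the robot touches nothing.
It fails at once if the roll falls over: its axle leans more than about 40 degrees (angle between label_roll's own x axis and vertical below 0.87 rad or angle between label_roll's own x axis and vertical above 2.27 rad).
It fails at once if the roll is picked up: its centre higher than 85 mm above the bench (67 mm is the highest it gets when rolled in) (height (world z) of label_roll above 0.085 m).
It fails at once if the timer, the small amber bottle or the beaker is shifted by more than 30 mm (distance of any of timer, amber_bottle, beaker from where it was at the start of the episode above 0.03 m).
It also fails if it takes over 72 s, if anything falls off the work surface, if the arm or the gripper's body presses on something with over 40 N, if the wrist force passes 120 N, or if a joint passes its speed limit or range.

## Working session

There is one attempt and no reset: what is moved stays moved. The work goes in short steps, Python scripts to look and compute and a tool call to move; the robot and the scene stay as the last step left them, time stands still between calls to the robot, and variables do not carry over. Pictures are saved under pics/ and viewed, at most 10 in all, crops included, and the job is handed in when it is done.

Besides the shell and the picture viewer there is one more tool, called as name(argument=value, ...) on one line, values as JSON. arm_command: Moves the arm, as the interface text tells. Its arguments: {"type":"object","properties":{"linear":{"type":"array"},"twist":{"type":"array"},"hand":{"type":"array"},"grip_force":{"type":"number"}},"required":["linear","twist","hand"]}

```bash
mkdir -p pics; ls
python3 - <<'E'
from plant import env
import cv2, numpy as np
for c in ("top","scene"):
    im,d=env.camera(c); cv2.imwrite(f"pics/{c}0.png",im); np.save(f"pics/{c}0.npy",d)
    for q in ["unwinder","cradle","ramp_foot","guide_knob","label_roll","timer","amber_bottle","beaker"]:
        r=env.place_of(c,q); print(c,q,[(np.round(x["point"],3).tolist(),round(x["score"],2)) for x in r[:2]])
s=env.get_state(); print(s["clock"],s["ee_pos"],s["ee_rot"],s["grip_width"])
E
```

```text
pics
top unwinder [([0.538, 0.127, -0.001], 0.68)]
top cradle [([0.537, 0.125, 0.061], 0.8)]
top ramp_foot [([0.529, 0.011, 0.001], 0.77)]
top guide_knob [([0.475, 0.13, 0.081], 0.96)]
top label_roll [([0.5, -0.127, 0.052], 0.78)]
top timer [([0.383, -0.006, -0.002], 0.81)]
top amber_bottle []
top beaker [([0.299, -0.272, -0.003], 0.87)]
scene unwinder [([0.53, 0.131, -0.0], 0.58)]
scene cradle [([0.532, 0.127, 0.065], 0.84)]
scene ramp_foot [([0.526, 0.013, -0.001], 0.67)]
scene guide_knob [([0.476, 0.127, 0.081], 0.8)]
scene label_roll [([0.506, -0.125, 0.052], 0.98)]
scene timer [([0.385, -0.009, 0.002], 0.96)]
scene amber_bottle [([0.392, -0.358, -0.001], 0.83)]
scene beaker [([0.303, -0.265, 0.001], 0.72)]
0.9 [0.13825731 0.55813493 0.25329519] [ 3.80439490e-01  3.11846175e+00 -1.48214769e-05] 0.08512732439387659
```

View pics/top0.png

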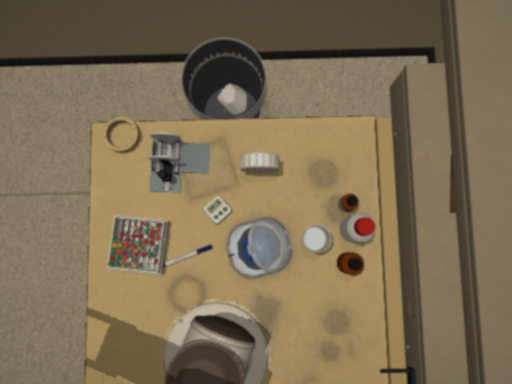

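View pics/scene0.png

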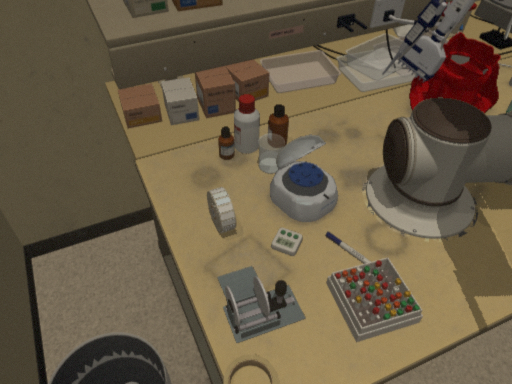

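```bash
cat > h.py <<'E'
from plant import env
import cv2, numpy as np
def cloud(c,d):
    k=env.get_calibration(c); K,R,t=map(np.asarray,(k["K"],k["R"],k["t"]))
    v,u=np.mgrid[:384,:512]; P=np.stack([(u-K[0,2])/K[0,0]*d,(v-K[1,2])/K[1,1]*d,d],-1)
    return (P-t)@R
def roll(c,d):
    # plan of the points of the roll: PCA by min-area rect
    m=env.cut_out(c,"label_roll")[0]["mask"]&(d>0)
    P=cloud(c,d)[m]; return P[(P[:,2]>.02)&(P[:,2]<.125)]
E
python3 - <<'E'
from h import *
for c in ("top","scene"):
    d=np.load(f"pics/{c}0.npy"); P=roll(c,d); print(c,len(P),P.min(0),P.max(0))
    T=P[P[:,2]>.085]; print("upper",len(T),cv2.minAreaRect(T[:,:2].astype(np.float32)),T[:,2].max(), T.mean(0))
    # unwinder direction: knob / flange points
    Q=cloud(c,d); print("cam",-np.asarray(env.get_calibration(c)["R"]).T@env.get_calibration(c)["t"])
    ms=env.cut_out(c,"unwinder")[0]["mask"]&(d>0); U=Q[ms]; 
    F=U[(U[:,2]>.084)&(U[:,2]<.105)]; print("flanges",len(F))
    for s in (F[F[:,0]<.55],F[F[:,0]>=.55]):
        if len(s)>10: print(len(s),cv2.minAreaRect(s[:,:2].astype(np.float32)),s.mean(0))
    B=U[U[:,2]<.03]; print("base",cv2.minAreaRect(B[:,:2].astype(np.float32)))
E
```

```text
top 719 [ 0.48460009 -0.17557351  0.02370898] [ 0.52539302 -0.07480178  0.10984057]
upper 465 ((0.5049507021903992, -0.1253109872341156), (0.0829317569732666, 0.0377516970038414), 88.35823822021484) 0.10984056869227854 [ 0.50399422 -0.12517005  0.09742689]
cam [ 0.27864477 -0.13176434  1.25193392]
flanges 118
61 ((0.5088796019554138, 0.12306424975395203), (0.051633160561323166, 0.05372287333011627), 24.72589111328125) [0.51839677 0.12925651 0.09432013]
57 ((0.58089679479599, 0.12463340163230896), (0.06313710659742355, 0.004385781474411488), 87.20411682128906) [0.58040883 0.12425377 0.09415023]
base ((0.51249760389328, 0.09819389134645462), (0.16417737305164337, 0.1495922952890396), 86.44137573242188)
scene 930 [ 0.4831864  -0.17656533  0.02021746] [ 0.52250762 -0.07359158  0.10881422]
upper 461 ((0.5024998784065247, -0.12469135224819183), (0.08630088716745377, 0.037837713956832886), 88.0394287109375) 0.10881422130746368 [ 0.50414621 -0.11563922  0.09876869]
cam [0.73042921 0.5320078  0.82131152]
flanges 208
108 ((0.515236496925354, 0.13031959533691406), (0.05421297252178192, 0.04717208817601204), 49.824607849121094) [0.51808249 0.13095945 0.09452988]
100 ((0.5783082246780396, 0.12393395602703094), (0.06769467145204544, 0.004337748978286982), 86.34982299804688) [0.57916731 0.1276786  0.09469776]
base ((0.5096699595451355, 0.09443391859531403), (0.16460658609867096, 0.1521826684474945), 85.99273681640625)
```

The top picture shows the roll at (260,161), the unwinder at about (170,165) with its ramp facing the roll, and the timer at (217,209). The scene picture agrees: roll (222,210), knob (281,288), the way between clear. The unwinder is yawed about -3.7°, the guide reads about 0.026, and the roll is about 15 mm towards unwinder -x.

arm_command(linear=[[33.7,-43,-9],[33.7,-43,-9],[33.7,-43,-9],[33.7,-43,-9],[33.7,-43,-9],[33.7,-43,-9],[33.7,-43,-9],[33.7,-43,-9],[33.7,-43,-9],[33.7,-43,-9]], twist=[[0,0,10],[0,0,10],[0,0,10],[0,0,10],[0,0,10],[0,0,10],[0,0,10],[0,0,10],[0,0,10],[0,0,10]], hand=[-1,-1,-1,-1,-1,-1,-1,-1,-1,-1], grip_force=30)

```text
clock: 1.93
ee_pos: [0.3908, 0.2351, 0.186]
ee_rot: [0.107, 3.139, 0.0]
wrist_force: [0.4, 1.7, 0.9]
grip_width: 0.0856
grasp_force: 0.0
```

arm_command(linear=[[7.5,-9.5,-2.5],[7.5,-9.5,-2.5],[7.5,-9.5,-2.5],[7.5,-9.5,-2.5],[7.5,-9.5,-2.5],[7.5,-9.5,-2.5]], twist=[[0,0,0],[0,0,0],[0,0,0],[0,0,0],[0,0,0],[0,0,0]], hand=[-1,-1,-1,-1,-1,-1])

```text
clock: 2.43
ee_pos: [0.4649, 0.142, 0.1611]
ee_rot: [-0.108, -3.139, -0.0]
wrist_force: [0.3, 0.8, -0.5]
grip_width: 0.0853
grasp_force: 0.0
```

arm_command(linear=[[1.0,-1.3,-4],[1.0,-1.3,-7],[1.0,-1.3,-8.5],[1.0,-1.3,-8.5],[1.0,-1.3,-8.5],[1.0,-1.3,-8.5],[1.0,-1.3,-8.5],[1.0,-1.3,-8.5],[1.0,-1.3,-8.5],[1.0,-1.3,-8.5]], twist=[[0,0,0],[0,0,0],[0,0,0],[0,0,0],[0,0,0],[0,0,0],[0,0,0],[0,0,0],[0,0,0],[0,0,0]], hand=[-1,-1,-1,-1,0.6,0.6,0.6,0.6,0.6,0.6])

```text
clock: 3.27
ee_pos: [0.4755, 0.1303, 0.0771]
ee_rot: [0.108, 3.138, 0.005]
wrist_force: [-1.4, 10.8, 5.1]
grip_width: 0.0207
grasp_force: 30.7
```

arm_command(linear=[[0.5,0.1,0],[1.0,0.05,0],[1.5,0,0],[2.0,0,0],[2.3,0,0],[2.6,0,0],[2.6,0,0],[2.6,0,0]], twist=[[0,0,0],[0,0,0],[0,0,0],[0,0,0],[0,0,0],[0,0,0],[0,0,0],[0,0,0]], hand=[0.8,0.8,0.8,0.8,0.8,0.8,0.8,0.8])

```text
clock: 3.93
ee_pos: [0.5009, 0.129, 0.0769]
ee_rot: [-0.107, -3.14, 0.0]
wrist_force: [-8.2, -0.2, 12.6]
grip_width: 0.0209
grasp_force: 31.7
```

arm_command(linear=[[0.2,0,0],[0.3,0,0],[0.3,0,0]], twist=[[0,0,0],[0,0,0],[0,0,0]], hand=[0.8,0.8,0.8])

```text
clock: 4.18
ee_pos: [0.5029, 0.1289, 0.0764]
ee_rot: [-0.107, -3.137, 0.001]
wrist_force: [-14.2, -2.3, 11.5]
grip_width: 0.0212
grasp_force: 31.9
```

arm_command(linear=[[-0.8,0.05,0],[-1.6,0.1,0],[-2.4,0.15,0],[-3.2,0.2,0],[-4.0,0.25,0],[-4.6,0.3,0],[-5.0,0.3,0],[-5.0,0.3,0],[-5.0,0.3,0]], twist=[[0,0,0],[0,0,0],[0,0,0],[0,0,0],[0,0,0],[0,0,0],[0,0,0],[0,0,0],[0,0,0]], hand=[0.8,0.8,0.8,0.8,0.8,0.8,0.8,0.8,0.8])

```text
clock: 4.93
ee_pos: [0.4543, 0.1318, 0.0767]
ee_rot: [0.107, 3.137, -0.0]
wrist_force: [7.2, -4.1, 3.2]
grip_width: 0.0209
grasp_force: 30.9
```

arm_command(linear=[[-0.2,0,0],[-0.3,0,0],[-0.3,0,0]], twist=[[0,0,0],[0,0,0],[0,0,0]], hand=[0.8,0.8,0.8])

```text
clock: 5.18
ee_pos: [0.4524, 0.1319, 0.0769]
ee_rot: [0.107, 3.135, 0.0]
wrist_force: [17.6, -2.2, -3.4]
grip_width: 0.021
grasp_force: 30.2
```

arm_command(linear=[[0.3,0,0],[0.3,0,0],[0.3,0,0],[0.3,0,2],[0.3,0,6],[0.3,0,10],[0.3,0,12],[0.3,0,12]], twist=[[0,0,0],[0,0,0],[0,0,0],[0,0,0],[0,0,0],[0,0,0],[0,0,0],[0,0,0]], hand=[0.8,-1,-1,-1,-1,-1,-1,-1])

```text
clock: 5.85
ee_pos: [0.4549, 0.1323, 0.2006]
ee_rot: [0.107, 3.134, 0.002]
wrist_force: [-0.9, -0.2, 1.5]
grip_width: 0.0856
grasp_force: 0.0
```

arm_command(linear=[[1,-4,0],[2,-8,0],[3,-12,0],[4,-16,0],[4.9,-20,0],[4.9,-24,0],[4.9,-25.7,0],[4.9,-25.7,0],[4.9,-25.7,0],[4.9,-25.7,0]], twist=[[0,0,-7],[0,0,-14],[0,0,-21],[0,0,-28],[0,0,-35],[0,0,-42],[0,0,-49],[0,0,-56],[0,0,-63],[0,0,-70]], hand=[-1,-1,-1,-1,-1,-1,-1,-1,-1,-1], grip_force=20)

```text
clock: 6.68
ee_pos: [0.5023, -0.1252, 0.1951]
ee_rot: [-1.896, -2.502, 0.0]
wrist_force: [0.5, 0.2, -0.0]
grip_width: 0.0854
grasp_force: 0.0
```

arm_command(linear=[[0,0,-2],[0,0,-2],[0,0,-4],[0,0,-4],[0,0,-4]], twist=[[0,0,-7],[0,0,-14],[0,0,-18],[0,0,-18],[0,0,-18]], hand=[-1,-1,-1,-1,-1])

```text
clock: 7.1
ee_pos: [0.5022, -0.1246, 0.1551]
ee_rot: [-2.253, -2.185, 0.002]
wrist_force: [-1.2, -0.4, -0.0]
grip_width: 0.0851
grasp_force: 0.0
```

arm_command(linear=[[0.1,0,-3],[0.1,0,-6],[0.1,0,-8],[0.1,0,-8],[0.1,0,-8],[0.1,0,-8],[0.1,0,-8],[0.1,0,-8],[0.1,0,-8],[0.1,0,-8]], twist=[[0,0,0],[0,0,0],[0,0,0],[0,0,0],[0,0,0],[0,0,0],[0,0,0],[0,0,0],[0,0,0],[0,0,0]], hand=[-1,-1,-1,0.2,0.2,0.2,0.2,0.2,0.2,0.2])

```text
clock: 7.93
ee_pos: [0.5048, -0.1253, 0.0779]
ee_rot: [2.256, 2.183, 0.002]
wrist_force: [-1.5, 0.5, 9.4]
grip_width: 0.0399
grasp_force: 26.7
```

arm_command(linear=[[0.4,0,0],[0.8,0,0],[1.2,-0.1,0],[1.6,-0.1,0],[2.0,-0.1,0],[2.0,-0.1,0],[2.0,-0.1,0],[2.0,-0.1,0],[2.0,-0.1,0],[2.0,-0.1,0]], twist=[[0,0,-0.5],[0,0,-1],[0,0,-1.5],[0,0,-2],[0,0,-2],[0,0,-2],[0,0,-2],[0,0,-2],[0,0,-2],[0,0,-2]], hand=[0.2,0.2,0.2,0.2,0.2,0.2,-0.4,-1,-1,-1])

```text
clock: 8.77
ee_pos: [0.524, -0.1261, 0.0763]
ee_rot: [2.296, 2.144, 0.0]
wrist_force: [0.8, 0.2, 0.5]
grip_width: 0.0843
grasp_force: 0.0
```

arm_command(linear=[[0,0,3],[0,0,6],[0,0,9],[0,-4,9],[0,-8,9],[0,-10,9],[0,-10,9]], twist=[[0,0,0],[0,0,0],[0,0,0],[0,0,0],[0,0,0],[0,0,0],[0,0,0]], hand=[-1,-1,-1,0.4,0.4,0.4,0.4])

```text
clock: 9.35
ee_pos: [0.5236, -0.2297, 0.166]
ee_rot: [2.299, 2.141, -0.001]
wrist_force: [0.8, -0.3, -0.2]
grip_width: 0.0387
grasp_force: 0.0
```

```bash
cat > m.py <<'E'
from h import *
import sys
C=np.array([.535,.126]); a=np.radians(-3.7); ux=np.array([np.cos(a),np.sin(a)]); uy=np.array([-ux[1],ux[0]])
for c in sys.argv[1].split(","):
    im,d=env.camera(c); cv2.imwrite(f"pics/{c}_{sys.argv[2]}.png",im)
    try: P=roll(c,d)
    except IndexError: print(c,"no mask"); continue
    T=P[P[:,2]>P[:,2].max()-.03]; r=cv2.minAreaRect(T[:,:2].astype(np.float32)); k=np.asarray(r[0])-C
    print(c,"rect",np.round(r[0],4),np.round(r[1],3),round(r[2],1),"top",P[:,2].max(),"in unw x,y",k@ux,k@uy)
    for q in ("label_roll","guide_knob","cradle"):
        for x in env.place_of(c,q)[:1]: p=np.array(x["point"]); print(q,p.round(3),"unw",((p[:2]-C)@ux).round(4),((p[:2]-C)@uy).round(4),round(x["score"],2))
s=env.get_state(); print(s["clock"],s["ee_pos"],s["grip_width"])
E
python3 m.py top,scene 1
```

```text
top rect [ 0.5261 -0.1465] [0.05  0.037] 83.9 top 0.107263290802276 in unw x,y 0.008729199957392339 -0.2725089802680407
label_roll [ 0.527 -0.128  0.051] unw 0.0082 -0.254 0.83
guide_knob [0.455 0.133 0.082] unw -0.08 0.0019 0.94
cradle [0.535 0.126 0.064] unw 0.0004 -0.0004 0.58
scene rect [ 0.5251 -0.1244] [0.087 0.038] 86.9 top 0.10880941570418105 in unw x,y 0.0062309988004587095 -0.2505332687020427
label_roll [ 0.526 -0.125  0.05 ] unw 0.0077 -0.2511 0.8
guide_knob [0.455 0.131 0.079] unw -0.0803 -0.0002 0.95
cradle [0.53  0.127 0.064] unw -0.0048 0.0004 0.7
9.85 [ 0.52409888 -0.22555041  0.1661461 ] 0.02583444789544041
```

arm_command(linear=[[-0.5,0,-3.5],[-0.5,0,-7],[-0.5,0,-9.8],[-0.5,0,-9.8],[-0.4,1,-9.8],[-0.4,2,-9.8],[-0.3,3,-9.8],[-0.3,3.4,-9.8],[-0.3,3.8,-9.8],[-0.2,4.2,-9.8]], twist=[[0,0,0],[0,0,0],[0,0,0],[0,0,0],[0,0,0],[0,0,0],[0,0,0],[0,0,0],[0,0,0],[0,0,0]], hand=[0.4,0.4,0.4,0.4,0.4,0.4,0.4,0.4,0.4,0.4])

```text
clock: 10.68
ee_pos: [0.5223, -0.1836, 0.0689]
ee_rot: [2.295, 2.144, 0.0]
wrist_force: [-0.9, -0.3, 0.3]
grip_width: 0.0257
grasp_force: 0.0
```

arm_command(linear=[[0,0.5,0],[0.1,1.2,0],[0.1,2,0],[0.2,3,0],[0.3,4,0],[0.3,5,0],[0.4,6,0],[0.5,7,0],[0.5,7.7,0],[0.5,8,0]], twist=[[0,0,0],[0,0,0],[0,0,0],[0,0,0],[0,0,0],[0,0,0],[0,0,0],[0,0,0],[0,0,0],[0,0,0]], hand=[0.4,0.4,0.4,0.4,0.4,0.4,0.4,0.4,0.4,0.4])

```text
clock: 11.52
ee_pos: [0.527, -0.1028, 0.0681]
ee_rot: [-2.295, -2.145, -0.0]
wrist_force: [-0.2, -0.1, -0.5]
grip_width: 0.0257
grasp_force: 0.0
```

```bash
python3 m.py scene,top 2
```

```text
scene rect [ 0.5316 -0.0276] [0.087 0.038] 86.1 top 0.10804114054332889 in unw x,y 0.0064869508961757985 -0.15354291423182165
label_roll [ 0.534 -0.029  0.052] unw 0.0085 -0.1548 0.96
guide_knob [0.454 0.132 0.081] unw -0.0808 0.0008 0.75
cradle [0.532 0.126 0.064] unw -0.0026 0.0002 0.77
top rect [ 0.5335 -0.0259] [0.054 0.039] 86.4 top 0.10622020066079253 in unw x,y 0.008328392377913246 -0.15164470956512213
label_roll [ 0.532 -0.008  0.053] unw 0.0059 -0.1337 0.92
guide_knob [0.457 0.134 0.08 ] unw -0.0787 0.0026 0.94
cradle [0.536 0.126 0.062] unw 0.0007 -0.0005 0.87
12.0167 [ 0.52698172 -0.10434495  0.06802965] 0.025400406093247983
```

arm_command(linear=[[0,0.6,0],[0.1,1.5,0],[0.1,2.5,0],[0.2,3.5,0],[0.3,4.5,0],[0.3,5.5,0.1],[0.4,6.5,0.2],[0.5,7.5,0.3],[0.5,8.5,0.4],[0.6,9.5,0.5]], twist=[[0,0,0],[0,0,0],[0,0,0],[0,0,0],[0,0,0],[0,0,0],[0,0,0],[0,0,0],[0,0,0],[0,0,0]], hand=[0.4,0.4,0.4,0.4,0.4,0.4,0.4,0.4,0.4,0.4])

```text
clock: 12.85
ee_pos: [0.533, -0.008, 0.0732]
ee_rot: [2.296, 2.144, -0.0]
wrist_force: [0.2, -1.9, 2.3]
grip_width: 0.0256
grasp_force: 0.9
```

arm_command(linear=[[0.1,0.8,0.1],[0.1,1.6,0.2],[0.2,2.4,0.3],[0.2,3.2,0.4],[0.3,4,0.5],[0.3,4.7,0.6],[0.3,5.2,0.6],[0.3,5.5,0.6],[0.3,5.5,0.6]], twist=[[0,0,0],[0,0,0],[0,0,0],[0,0,0],[0,0,0],[0,0,0],[0,0,0],[0,0,0],[0,0,0]], hand=[0.4,0.4,0.4,0.4,0.4,0.4,0.4,0.4,0.4])

```text
clock: 13.6
ee_pos: [0.5359, 0.0466, 0.0789]
ee_rot: [-2.295, -2.145, 0.0]
wrist_force: [0.7, -0.0, 0.9]
grip_width: 0.0257
grasp_force: 0.0
```

```bash
python3 m.py scene,top 3
```

```text
scene rect [0.5421 0.1329] [0.09  0.039] 86.9 top 0.12033591246664914 in unw x,y 0.00666937916837743 0.007301427069109974
label_roll [0.545 0.132 0.064] unw 0.0098 0.0069 0.6
guide_knob [0.454 0.13  0.08 ] unw -0.0816 -0.0013 0.81
cradle [0.53  0.125 0.065] unw -0.0045 -0.0013 0.59
top rect [0.5384 0.1266] [0.075 0.024] 86.7 top 0.1175921530602124 in unw x,y 0.0033610444794486 0.0008081917111109815
label_roll [0.543 0.125 0.06 ] unw 0.0077 -0.0005 0.55
guide_knob [0.455 0.134 0.081] unw -0.0801 0.0025 0.7
cradle [0.535 0.125 0.06 ] unw 0.0004 -0.0009 0.62
14.1 [0.53601873 0.04578896 0.07906817] 0.025798780741940114
```

arm_command(linear=[[0,-2,0],[0,-3,2],[-1,-3,6],[-4,-3,9],[-7,0,9],[-8.1,3,9],[-8.1,6,9],[-8.1,8.5,9],[-8.1,8.5,9],[-8.1,8.5,9]], twist=[[0,0,0],[0,0,7],[0,0,14],[0,0,21],[0,0,28],[0,0,35],[0,0,42],[0,0,49],[0,0,56],[0,0,63]], hand=[0.4,0.4,0.4,-1,-1,-1,-1,-1,-1,-1], grip_force=30)

```text
clock: 14.93
ee_pos: [0.4547, 0.1322, 0.1692]
ee_rot: [0.825, 3.031, 0.0]
wrist_force: [-0.5, -0.5, -0.2]
grip_width: 0.0854
grasp_force: 0.0
```

arm_command(linear=[[0,0,0],[0,0,0],[0,0,0],[0,0,0],[0,0,-1],[0,0,-1]], twist=[[0,0,7],[0,0,14],[0,0,21],[0,0,27],[0,0,27],[0,0,27]], hand=[-1,-1,-1,-1,-1,-1])

```text
clock: 15.43
ee_pos: [0.4544, 0.1308, 0.1573]
ee_rot: [-0.113, -3.138, 0.001]
wrist_force: [-0.5, 0.1, 0.1]
grip_width: 0.0853
grasp_force: 0.0
```

Now grip the knob as before.

arm_command(linear=[[0.1,0.1,-4],[0.1,0.1,-7],[0.1,0.1,-8.1],[0.1,0.1,-8.1],[0.1,0.1,-8.1],[0.1,0.1,-8.1],[0.1,0.1,-8.1],[0.1,0.1,-8.1],[0.1,0.1,-8.1],[0.1,0.1,-8.1]], twist=[[0,0,0],[0,0,0],[0,0,0],[0,0,0],[0,0,0],[0,0,0],[0,0,0],[0,0,0],[0,0,0],[0,0,0]], hand=[-1,-1,-1,-1,0.8,0.8,0.8,0.8,0.8,0.8])

```text
clock: 16.27
ee_pos: [0.4564, 0.1317, 0.0789]
ee_rot: [0.107, 3.139, -0.001]
wrist_force: [-3.0, -2.1, 9.2]
grip_width: 0.021
grasp_force: 29.9
```

arm_command(linear=[[0.4,0,0],[0.8,-0.05,0],[1.2,-0.1,0],[1.6,-0.1,0],[2.0,-0.1,0],[2.4,-0.15,0],[2.8,-0.2,0],[3.2,-0.2,0],[3.5,-0.2,0],[3.5,-0.2,0]], twist=[[0,0,0],[0,0,0],[0,0,0],[0,0,0],[0,0,0],[0,0,0],[0,0,0],[0,0,0],[0,0,0],[0,0,0]], hand=[0.8,0.8,0.8,0.8,0.8,0.8,0.8,0.8,0.8,0.8])

```text
clock: 17.1
ee_pos: [0.4918, 0.1296, 0.0789]
ee_rot: [0.107, 3.138, -0.001]
wrist_force: [1.9, -3.7, 7.3]
grip_width: 0.0213
grasp_force: 29.8
```

arm_command(linear=[[0.1,0,0],[0.2,0,0],[0.2,0,0],[0.2,0,0]], twist=[[0,0,0],[0,0,0],[0,0,0],[0,0,0]], hand=[0.8,0.8,0.8,0.8])

```text
clock: 17.43
ee_pos: [0.4929, 0.1296, 0.0788]
ee_rot: [-0.107, -3.14, 0.001]
wrist_force: [-7.8, -5.4, 12.2]
grip_width: 0.0208
grasp_force: 30.4
```

arm_command(linear=[[0.1,0,0],[0.2,0,0],[0.2,0,0]], twist=[[0,0,0],[0,0,0],[0,0,0]], hand=[0.8,0.8,0.8])

```text
clock: 17.68
ee_pos: [0.4939, 0.1295, 0.0785]
ee_rot: [-0.107, -3.137, 0.002]
wrist_force: [-16.7, -6.8, 15.3]
grip_width: 0.0207
grasp_force: 30.9
```

arm_command(linear=[[-0.2,0,0],[-0.2,0,0],[-0.2,0,0],[-0.2,0,0],[-0.2,0,3],[-0.2,0,7],[-0.2,0,11],[-3,0,13],[-7,0,13],[-9,4,13]], twist=[[0,0,0],[0,0,0],[0,0,0],[0,0,0],[0,0,0],[0,0,0],[0,0,0],[0,0,0],[0,0,0],[0,0,0]], hand=[0.8,-1,-1,-1,-1,-1,-1,-1,-1,-1])

```text
clock: 18.52
ee_pos: [0.4045, 0.1641, 0.2092]
ee_rot: [0.113, 3.138, -0.002]
wrist_force: [0.7, 0.3, -0.0]
grip_width: 0.0858
grasp_force: 0.0
```

```bash
python3 m.py scene,top 4
python3 - <<'E'
import cv2
a=cv2.imread("pics/scene_4.png")[170:360,170:350]; b=cv2.imread("pics/top_4.png")[110:220,110:290]
cv2.imwrite("pics/c4.png",cv2.hconcat([cv2.resize(a,(400,422)),cv2.resize(b,(400,422))]))
E
```

```text
scene rect [0.5574 0.1276] [0.041 0.087] 0.5 top 0.11862865992957317 in unw x,y 0.022258180538340992 0.003031857480381869
label_roll [0.558 0.125 0.062] unw 0.0235 0.0005 0.8
guide_knob [0.491 0.129 0.08 ] unw -0.0441 0.0003 0.76
cradle [0.533 0.126 0.066] unw -0.0016 -0.0006 0.79
top rect [0.5589 0.1263] [0.09  0.038] 86.9 top 0.1182889111669211 in unw x,y 0.023842624509861576 0.0018891752939813559
label_roll [0.556 0.126 0.063] unw 0.0214 0.0017 0.71
guide_knob [0.49  0.131 0.081] unw -0.0453 0.0019 0.69
cradle [0.535 0.125 0.066] unw -0.0 -0.0011 0.95
19.0167 [0.40682022 0.166676   0.20777827] 0.0851346207809213
```

View pics/c4.png

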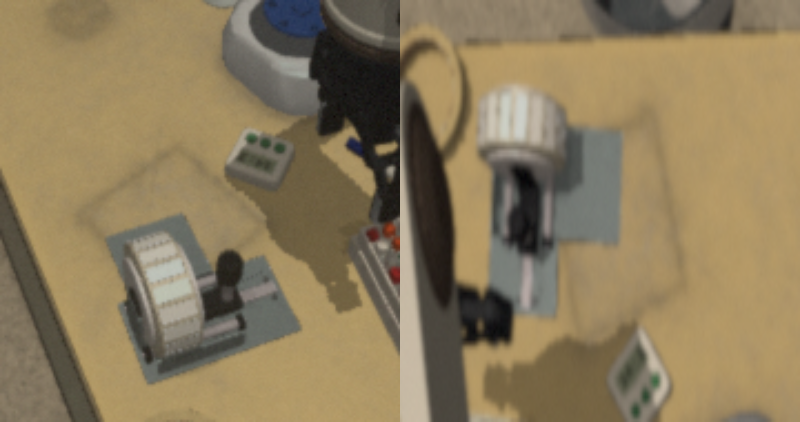

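The crop shows the roll standing between the flanges (scene crop around 165,295) with the guide knob at (230,268). The readings put the guide at 0.008–0.011, so I'll give it one gentle nudge with closed fingers to be sure.

arm_command(linear=[[2,-2,0],[3.8,-3.6,-3],[3.8,-3.6,-7],[3.8,-3.6,-11],[3.8,-3.6,-12.8],[3.8,-3.6,-12.8],[4.8,-3.6,-12.8],[5.6,-3.7,-12.8],[6.0,-3.7,-12.8],[6.2,-3.7,-12.8]], twist=[[0,0,0],[0,0,0],[0,0,0],[0,0,0],[0,0,0],[0,0,0],[0,0,0],[0,0,0],[0,0,0],[0,0,0]], hand=[1,1,1,1,1,1,1,1,1,1])

```text
clock: 19.85
ee_pos: [0.47, 0.1302, 0.0814]
ee_rot: [0.108, 3.137, 0.0]
wrist_force: [-0.7, 0.9, -0.7]
grip_width: -0.0001
grasp_force: 0.0
```

arm_command(linear=[[0.1,0,0],[0.2,0,0],[0.2,0,0],[0.2,0,0]], twist=[[0,0,0],[0,0,0],[0,0,0],[0,0,0]], hand=[1,1,1,1])

```text
clock: 20.18
ee_pos: [0.4703, 0.1303, 0.0802]
ee_rot: [0.107, 3.14, -0.0]
wrist_force: [1.1, -0.1, 0.8]
grip_width: 0.0
grasp_force: 0.0
```

arm_command(linear=[[0.1,0,0],[0.2,0,0],[0.2,0,0],[0.2,0,0]], twist=[[0,0,0],[0,0,0],[0,0,0],[0,0,0]], hand=[1,1,1,1])

```text
clock: 20.52
ee_pos: [0.4713, 0.1303, 0.0799]
ee_rot: [-0.107, -3.137, 0.0]
wrist_force: [-10.5, 1.9, 4.9]
grip_width: -0.0003
grasp_force: 5.2
```

arm_command(linear=[[0.1,0,0],[0.2,0,0],[0.2,0,0],[0.2,0,0]], twist=[[0,0,0],[0,0,0],[0,0,0],[0,0,0]], hand=[1,1,1,1])

```text
clock: 20.85
ee_pos: [0.4715, 0.1304, 0.0794]
ee_rot: [-0.106, -3.133, 0.001]
wrist_force: [-26.4, 1.7, 12.9]
grip_width: 0.0
grasp_force: 13.3
```

The guide does not move at 26 N, so it is closed on the roll. Backing away.

arm_command(linear=[[-0.5,0,0],[-1.5,0,0],[-3,0,0],[-3,0,4],[-3,0,8],[-3,0,12],[-5,3,12],[-5,3,12],[-5,3,12],[-5,3,12]], twist=[[0,0,0],[0,0,0],[0,0,0],[0,0,0],[0,0,0],[0,0,0],[0,0,0],[0,0,0],[0,0,0],[0,0,0]], hand=[1,1,1,1,1,1,1,1,1,1])

```text
clock: 21.68
ee_pos: [0.4241, 0.1601, 0.2]
ee_rot: [0.106, 3.139, -0.0]
wrist_force: [-0.0, 0.4, 0.4]
grip_width: 0.0002
grasp_force: 0.0
```

```bash
python3 m.py scene,top 5 && python3 -c "
from plant import env
print(env.get_state()['wrist_force'],env.finish_job())"
```

```text
scene rect [0.5572 0.1257] [0.091 0.038] 87.5 top 0.11849503488577903 in unw x,y 0.022169560959413713 0.001115018114052349
label_roll [0.561 0.128 0.06 ] unw 0.0256 0.0036 0.71
guide_knob [0.49  0.126 0.085] unw -0.0444 -0.0026 0.89
cradle [0.533 0.127 0.065] unw -0.0024 0.0012 0.59
top rect [0.5576 0.126 ] [0.089 0.037] 88.6 top 0.11764276989798934 in unw x,y 0.022603664333012793 0.0014301037848930382
label_roll [0.556 0.122 0.06 ] unw 0.0215 -0.0027 0.9
guide_knob [0.492 0.13  0.081] unw -0.0434 0.0009 0.74
cradle [0.538 0.127 0.063] unw 0.0027 0.0014 0.58
22.1833 [0.4244328  0.16006439 0.19992793] -0.0002791940673769329
the job is handed in; nothing more can be done
[ 0.11075966 -0.42187525 -0.01783548] None
```

The job is handed in at about 22 s, verdict not shown: I ran the guide to both stops, rolled the roll up the ramp into the cradle, and closed the guide on it until it did not move at 26 N, with nothing else touched.

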